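# File a glaze test tile in the sample carousel

### The job

File the thin glaze test tile that lies on the canvas-covered board: it is too thin to pick up where it lies, so slide it flat to the board's front edge (the long edge nearest the robot) until it sticks out enough to be gripped by its two long sides, without letting it fall off. Turn the clear cover of the round sample carousel until its cut-out is lined up with the one empty compartment, and lay the tile flat on the floor of that compartment, lowered in and not dropped from a height. The tile and the cover may be done in either order; leave the cover lined up and all other things on the board and bench where they are.

Things in the scene. Friction and masses are not known exactly. Their poses are not given: they have to be found in the camera images.
- tile_center (a point): Centre (half-way up) of the loose fired-clay test tile: 80 mm long (own x), 40 mm wide (own y), 3 mm thick, about 24 g, glazed grey-green, with a bare end and a 7 mm hanging hole at +x. It lies flat on the board, long axis within 0.45 rad of square to the front edge, hole end away from the robot. It slides on the canvas under a fingertip pressed on it.
- board: Fixed wedging board, a slab under beige canvas, 260 mm deep (own x), 360 mm wide (own y), 40 mm high; origin at the centre of its underside, so its top is at z = 40 mm. Front edge: the long edge at own x = -130 mm, nearest the robot, with clear bench before its middle. Board and carousel may stand left and right or the other way round.
- carousel: Fixed round grey tub, outer diameter 260 mm, 44 mm high, wall 3 mm, floor 4 mm; origin at the centre of its underside. A hub of 26 mm diameter and four dividers 3 mm thick along its diagonals make four quarter compartments, centred on own -x, +y, +x, -y. Tiles lie in three; the one at own -x, within 1 rad of facing the robot (world -x), is empty. Upper face of its cover: z = 47.5 mm.
- bay (a point): Point on the floor of the empty compartment, 75 mm from the carousel's axis along its own -x and 4 mm above the bench; axes as the carousel's. A tile laid lengthways along the radius, its centre over this point, has about 10 mm to spare all round.
- lid (a joint): Angle of the cover on the carousel, rad, positive anticlockwise from above, turning endlessly both ways with light friction (0.1 N m), staying where it is left. The cover is a clear disc 257 mm across, 3 mm thick, with one quarter (90 degrees, hub to rim) cut out, edged in grey. At 0 and equally at 6.283 (2 pi) the cut-out is exactly over the empty compartment. Starts between 1.0 and 5.28.
- knob (a point): Grip centre of the cover's knob, on the carousel's axis, 64.5 mm above the bench: an upright black bar 60 mm long, 14 mm wide, its top 76.5 mm above the bench (29 mm above the cover). Its own axes turn with the cover: the bar lies along own x, and the cut-out is centred on own -x.
- rib: Loose D-shaped steel rib (scraper), 110 by 44 mm, 3 mm thick, lying on the board beside the tile; to be left alone.
- flower: Loose five-petalled clay flower, 56 mm across, 11 mm high, lying on the board on the other side of the tile; to be left alone.
- boxwood: Loose wooden modelling tool, 167 mm long (own x), 9 mm high, lying on the board near its back edge; to be left alone.
- loop_a: Loose aluminium loop tool, about 180 mm long (own x), 9 mm high, on the bench in front of the gap between board and carousel; to be left alone.
- loop_b: Loose second loop tool beside the first; to be left alone.
- jar: Loose glass jar with brushes, 72 mm in diameter, jar 95 mm and brushes 165 mm high, at the back; to be left alone.
- slip_a: Loose lidded jar, 64 mm in diameter, 85 mm high, at the back; to be left alone.
- slip_b: Loose lidded jar like the other, beside it; to be left alone.

How it is judged:
On the way:
1. the tile lies flat on the board with its near end out over the front edge (x of tile_center in the frame of board between -0.135 and -0.1 m and z of tile_center in the frame of board between 0.038 and 0.0455 m and angle between tile_center's own z axis and vertical below 0.12 rad), for 0.2 s.
At the end, for the whole second after the job is handed in: The tile lies flat (within 0.12 rad, its centre less than 10 mm above the carousel's underside) on the floor of the empty compartment, and the cover's cut-out is lined up with that compartment within 0.2 rad; the gripper has let go (x of tile_center in the frame of carousel between -0.12 and -0.04 m and y of tile_center in the frame of carousel between -0.05 and 0.05 m and z of tile_center in the frame of carousel below 0.01 m and angle between tile_center's own z axis and vertical below 0.12 rad and (value of joint lid between -0.2 and 0.2 rad or value of joint lid between 6.083 and 6.483 rad) and horizontal distance between tile_center and bay below 0.05 m); the robot touches nothing.
It fails at once if the tile falls off the board on to the bench (height (world z) of tile_center below 0.032 m and horizontal distance between tile_center and carousel above 0.14 m).
It fails at once if the tile is let go more than 5 cm above the cover (height (world z) of tile_center above 0.1 m and contact force between the fingers and tile below 0.02 N).
It fails at once if another thing on the board or bench is shifted by more than 30 mm (distance of any of rib, flower, boxwood, loop_a, loop_b, jar, slip_a, slip_b from where it was at the start of the episode above 0.03 m).
It also fails if it takes over 72 s, if anything falls off the work surface, if the arm or the gripper's body presses on something with over 40 N, if the wrist force passes 120 N, or if a joint passes its speed limit or range.

### The arm

A 7-joint arm with a two-finger parallel gripper is mounted at the origin on the work surface. World frame = base frame: x ahead of the robot, y to its left, z up, the work surface at z = 0. Lengths are in m, angles in rad, forces in N, time in s.
With the tool pointing down it reaches from about 0.425 to 0.875 m from the base axis. Payload 4.7 kg.
Tool frame: the origin (TCP) lies at the very end of the fingers, on their centre line; the grasp point (between the pads) lies 19 mm behind it; x points along the fingers, y is the direction in which the jaws open and shut, and the axes are right-handed (so a half turn about x gives the same grasp; the last joint's range is limited). The gripper opens to 87 mm and grips with 3 to 60 N. Pads are 19 mm wide; open, the fingers measure 117 mm over their backs; the gripper's body (75 mm by 190 mm) begins 51 mm behind the grasp point.
Start: joints at [1.158, 0.321, -0.07, 1.45, 0.023, 1.371, -0.057], TCP at [0.269, -0.592, 0.223] pointing down, gripper open.
Joint ranges: [-2.86, 2.86], [-0.3, 2.09], [-1.38, 1.24], [0.06, 2.45], [-1.56, 4.7], [0.09, 2.05], [-2.69, 2.69]. Speed limits (rad/s): [2.57, 2.57, 3.14, 3.14, 3.14, 3.14, 3.14].

### API

Orientations are given as a rotation vector (axis times angle).
In Python, from bench import ctrl gives the robot as it stands.
- The arm moves only by the tool step_arm, never from a script. Its argument "increments" is one flat list of numbers, 6 for each row, row after row: the shift along the tool's x, y, z in cm, then the turn, a rotation vector about the tool's x, y, z in rad. In form: [tx, ty, tz, ax, ay, az, tx, ty, tz, ax, ay, az, ...]. A call has 1 to 12 rows; each row shifts and turns the commanded pose from where the row before left it, along the tool's axes as they then stand; what a row does not reach is not made up. A row lasts 1/8 s, in which the tool goes at most 62.5 mm and 10.7 degrees, less where a joint would pass 70% of its speed; a pose out of reach is approached as far as the arm can. A call with a gripper value outside its range is refused whole. "fingers" is the opening in per cent of the stroke, from 0 (shut) to 100 (fully open), set as the call begins (left out, the last holds). The fingers move at their own pace and stop on an object; "force" is the grip in N (left out, the last holds). Time passes only in rows, so rows that do not move let the fingers close. It gives the time, the measured TCP pose, the force and the opening at its end, in the units of the state.
- ctrl.get_state(): the state, without advancing time (a new reading comes with each control period).
- ctrl.get_image(name): name is "scene" or "top" or "wrist"; returns the picture (480x640x3 uint8, red, green, blue); there is no depth.
- ctrl.camera_params(name): a dict with "vertical_fov" (degrees; the focal length in pixels is half the picture's height over the tangent of half this angle, whatever the lens; pixels are square), "cx", "cy" (the principal point, pixels), "k1" (the pictures are not rectified: a ray, as slopes to the right and down, at radius r is drawn at 1 + k1 r^2 times it, then the intrinsics apply), "R" (3x3) and "t" (3): a world point X has camera coordinates R X + t. Camera axes: x right, y down, z forward; pixel columns grow to the right and rows downward; lengths in m; the calibration is good to about 2 mm. A picture is of the moment at which its call begins: read the wrist's pose just before it. camera_params takes no time and is no camera call; for the wrist camera it gives the pose at the moment of the call.
- ctrl.close_job(): hands the job in, once; it reports no verdict.
Trained networks look in the newest picture that a camera, given by its name, has taken for a name from the list of things; names that differ only in an ending like _2 or _b are one class to them, and where a whole thing is asked for, a point or a joint stands for the part that bears it (a point fixed in the world has none). Each returns a list of dicts, best first, with "score" (0 to 1); they miss things now and then, are a little off and sometimes report something else, mostly with a low value. They report only what shows in the picture. A call takes as long as a camera call.
- ctrl.search_frame(camera, name): "xyz" ([x, y, z] in m, in the coordinates of the camera as it stood for that picture, good to about 4 mm: the middle of the surface that is visible of it).
- ctrl.silhouettes(camera, name): "pixels" (480x640 bool, what is visible of it).
- ctrl.spot_point(camera, name): "xyz" ([x, y, z] in m, in the coordinates of the camera as it stood for that picture, good to about 4 mm: a listed point, or the origin of a listed thing).
The state is a dict: "time": time; "joint_positions": joint angles; "qd": joint speeds; "joint_torque": joint torques, N m; "position": TCP position; "tool_rot": TCP orientation; "ft_force": force on the tool from outside, world axes, zero at the start; "torque": the same for the moment, N m; "grip_width": opening from 0.0 (shut) to 1.0 (fully open).
Only numpy, scipy, OpenCV 4.12 (cv2) and the standard library are available. Lean on these libraries where they do the work, as an engineer would, in place of code of your own. Each camera call takes 0.05 s, during which the arm holds its last target.

## Working session

There is one attempt and no reset: what is moved stays moved. The work goes in short steps, Python scripts to look and compute and a tool call to move; the robot and the scene stay as the last step left them, time stands still between calls to the robot, and variables do not carry over. Pictures are saved under pics/ and viewed, and the job is handed in when it is done.

Besides the shell and the picture viewer there is one more tool, called after ">>>" in YAML: its name, and indented under it one key for each argument. step_arm: Moves the arm, as the interface text tells. Its arguments: {"type":"object","properties":{"increments":{"type":"array","items":{"type":"number"}},"fingers":{"type":"number"},"force":{"type":"number"}},"required":["increments"]}

```bash
ls; mkdir -p pics
python3 - <<'E'
from bench import ctrl
import cv2
s=ctrl.get_state(); print({k:s[k] for k in ('time','position','tool_rot','ft_force','grip_width')})
for n in ('scene','top'):
    im=ctrl.get_image(n); cv2.imwrite(f'pics/{n}0.png',im[:,:,::-1])
    p=ctrl.camera_params(n); print(n,p)
E
```

```text
pics
{'time': 0.0, 'position': array([ 0.26877002, -0.5912305 ,  0.2214687 ]), 'tool_rot': array([ 1.98584374,  0.43230372, -1.9869692 ]), 'ft_force': array([ 0.002465  , -0.53929019, -0.26726562]), 'grip_width': 0.9988212796691246}
scene {'vertical_fov': 52.084822778374004, 'cx': 308.29902642512997, 'cy': 234.26130740105836, 'k1': 0.01781425305353673, 'R': array([[ 0.6957382 ,  0.71828671,  0.00354421],
       [ 0.61749571, -0.59557602, -0.51379787],
       [-0.36694334,  0.35965734, -0.85790395]]), 't': array([-0.38690995, -0.32754793,  1.41530313])}
top {'vertical_fov': 47.21112744429827, 'cx': 320.4442518409393, 'cy': 235.97505728154124, 'k1': -0.1616037612405904, 'R': array([[-0.02292695, -0.99971837,  0.00612707],
       [-0.98931694,  0.021805  , -0.14414069],
       [ 0.14396649, -0.00936633, -0.98953824]]), 't': array([0.01013768, 0.57433146, 0.96303743])}
```

View pics/top0.png

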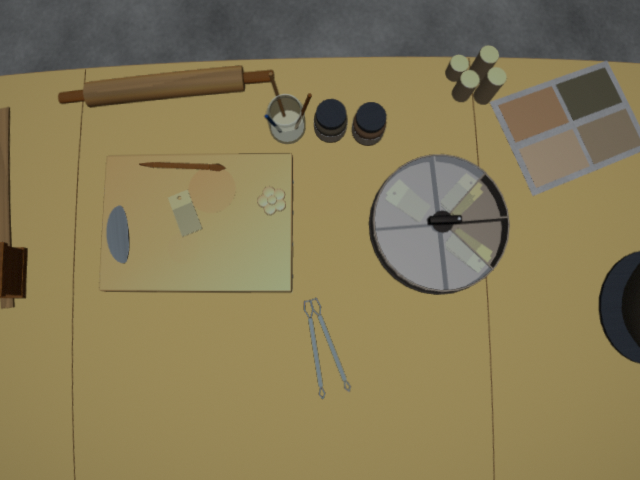

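View pics/scene0.png

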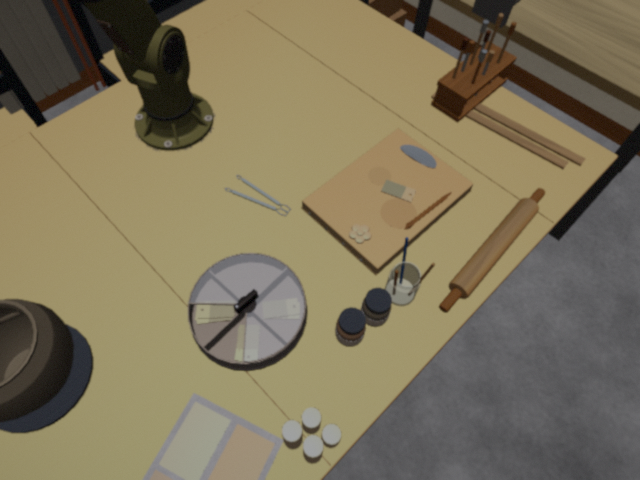

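```bash
cat > h.py <<'E'
from bench import ctrl
import numpy as np, cv2
from scipy.spatial.transform import Rotation as Ro
def K(p):
    f=240/np.tan(np.radians(p['vertical_fov'])/2)
    return np.array([[f,0,p['cx']],[0,f,p['cy']],[0,0,1]]), np.array([p['k1'],0,0,0,0.])
def proj(p,X):
    k,d=K(p); return cv2.projectPoints(np.asarray(X,float).reshape(-1,3),cv2.Rodrigues(p['R'])[0],p['t'],k,d)[0].reshape(-1,2)
def unproj(p,uv,z):
    k,d=K(p); q=cv2.undistortPoints(np.asarray(uv,float).reshape(-1,1,2),k,d).reshape(-1,2)
    D=np.c_[q,np.ones(len(q))]@p['R']; C=-p['R'].T@p['t']
    return C+D*((z-C[2])/D[:,2])[:,None]
def w(p,x): return p['R'].T@(np.asarray(x)-p['t'])
def rect(p,m,z):
    c=max(cv2.findContours(m.astype(np.uint8),0,cv2.CHAIN_APPROX_NONE)[0],key=len).reshape(-1,2)
    P=unproj(p,c,z)[:,:2]; return cv2.minAreaRect((P*1000).astype(np.float32))
def tool():
    s=ctrl.get_state(); return np.array(s['position']),Ro.from_rotvec(s['tool_rot']).as_matrix(),s
def plan(pos,R):
    "shift in tool axes (cm) and rotvec in tool axes from present pose"
    p,r,_=tool(); return np.round(r.T@(np.array(pos)-p)*100,2),np.round(Ro.from_matrix(r.T@R).as_rotvec(),3)
def down(yaw):
    "tool x down, jaws (y) along world direction yaw"
    x=np.array([0,0,-1.]);y=np.array([np.cos(yaw),np.sin(yaw),0]);return np.c_[x,y,np.cross(x,y)]
E
python3 - <<'E'
from h import *
im=ctrl.get_image('top'); 
c=cv2.resize(im[140:300,360:520,::-1],(640,640),interpolation=2); d=cv2.resize(im[140:300,90:300,::-1],(787,600),interpolation=2)
cv2.imwrite('pics/c1.png',cv2.convertScaleAbs(c,alpha=1.4)); cv2.imwrite('pics/d1.png',d)
p=ctrl.camera_params('top')
for n in ('tile_center','board','carousel','bay','knob'):
    for r in ctrl.spot_point('top',n)[:3]: print(n,r['score'],w(p,r['xyz']).round(4))
for n,z in (('tile_center',.043),('board',.04),('rib',.043),('flower',.05),('knob',.0765)):
    for r in ctrl.silhouettes('top',n)[:2]: print(n,r['score'],r['pixels'].sum(),rect(p,r['pixels'],z))
E
```

```text
tile_center 0.63 [0.6239 0.2477 0.0417]
board 0.83 [ 0.6104  0.2333 -0.0036]
carousel 0.93 [ 0.5939 -0.2265 -0.0023]
knob 0.89 [ 0.5962 -0.2305  0.0678]
knob 0.69 [ 3.729e-01 -2.060e-02  1.000e-04]
tile_center 0.64 1155 ((788.4462280273438, -99.2894287109375), (60.76419448852539, 87.851806640625), 66.69184875488281)
tile_center 0.6 923 ((623.3763427734375, 248.3700714111328), (83.57234191894531, 43.41797637939453), 19.366655349731445)
board 0.78 23033 ((606.4767456054688, 228.4590301513672), (361.70269775390625, 260.3387756347656), 88.70936584472656)
rib 0.8 1022 ((586.772705078125, 375.9796447753906), (108.95069122314453, 42.21895217895508), 6.511415958404541)
rib 0.52 445 ((364.6697998046875, 11.783378601074219), (134.59664916992188, 11.948296546936035), 9.568533897399902)
flower 0.63 566 ((641.0217895507812, 86.41485595703125), (51.583290100097656, 50.59333038330078), 88.68513488769531)
flower 0.53 1022 ((585.3284301757812, 372.4134216308594), (105.8568115234375, 42.598453521728516), 2.0279290676116943)
knob 0.72 11300 ((590.9061279296875, -201.712646484375), (250.022705078125, 209.99485778808594), 1.4084755182266235)
```

```bash
sleep 1; python3 -c "
from h import *
print(tool()[1].round(3))"
```

```text
[[ 0.     0.414 -0.91 ]
 [-0.    -0.91  -0.414]
 [-1.     0.     0.   ]]
```

View pics/c1.png

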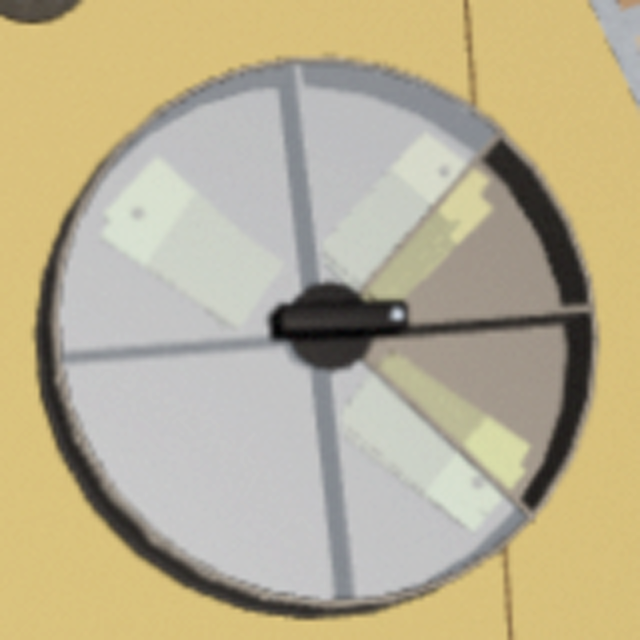

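View pics/d1.png

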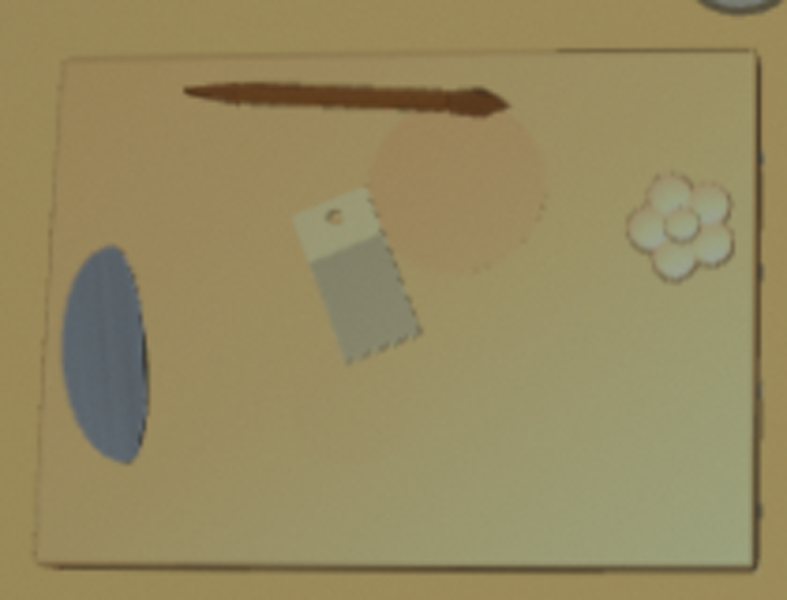

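Run:
```python
from h import *
p=ctrl.camera_params('top')
f=lambda a,z:unproj(p,np.array(a)/4.+[360,140],z)[:,:2]
d=f([(291,68),(343,598),(62,357),(590,310)],.044); print(d.round(4))
for a,b in ((0,1),(2,3)): v=d[b]-d[a]; print(np.degrees(np.arctan2(v[1],v[0])), np.linalg.norm(v))
# intersection
A=np.c_[d[1]-d[0],-(d[3]-d[2])]; s=np.linalg.solve(A,d[2]-d[0]); c=d[0]+s[0]*(d[1]-d[0]); print('c',c)
e=f([(487,140),(528,517)],.0475); 
for q in e: v=q-c; print('edge',np.degrees(np.arctan2(v[1],v[0])),np.linalg.norm(v))
k=f([(275,320),(408,311)],.07); print('knob',k, k.mean(0)); v=k[1]-k[0]; print(np.degrees(np.arctan2(v[1],v[0])))
# cross-check with scene
im=ctrl.get_image('scene'); ps=ctrl.camera_params('scene')
for n in ('tile_center','board','carousel','knob'):
    for r in ctrl.spot_point('scene',n)[:2]: print(n,r['score'],w(ps,r['xyz']).round(4))
for n,z in (('tile_center',.043),('board',.04)):
    for r in ctrl.silhouettes('scene',n)[:2]: print(n,r['score'],r['pixels'].sum(),rect(ps,r['pixels'],z))
```

```text
[[ 0.7199 -0.218 ]
 [ 0.4706 -0.2285]
 [ 0.5843 -0.1039]
 [ 0.6013 -0.3542]]
-177.5831056603534 0.24948923867005665
-86.10507045838932 0.2508720088532275
c [ 0.59242187 -0.22336424]
edge -43.46584153512809 0.12462440013407643
edge -133.27918499649851 0.12772326195192554
knob [[ 0.5950134  -0.19791656]
 [ 0.59794145 -0.25925875]] [ 0.59647743 -0.22858766]
-87.26716840203063
tile_center 0.93 [0.6257 0.2485 0.04  ]
tile_center 0.45 [ 0.5952 -0.2273 -0.0012]
board 0.89 [ 0.6108  0.2274 -0.0046]
carousel 0.63 [ 0.5969 -0.229  -0.0011]
knob 0.97 [ 0.5981 -0.231   0.062 ]
tile_center 0.6 11200 ((603.4075317382812, -230.2863311767578), (257.6897277832031, 275.1604309082031), 66.30867004394531)
tile_center 0.58 461 ((625.7141723632812, 246.6724395751953), (82.7219467163086, 44.577354431152344), 21.22428321838379)
board 0.7 11591 ((615.8204345703125, 220.36093139648438), (376.3909606933594, 268.7896728515625), 88.6682357788086)
board 0.67 11089 ((602.8494873046875, -228.7122802734375), (256.5972900390625, 275.9920654296875), 69.76946258544922)
```

Run:
```python
from h import *
print(plan((.596,-.229,.15),down(np.radians(1.6))))
```

```text
(array([  7.26, -19.48, -44.78]), array([-1.172,  0.   , -0.   ]))
```

>>> step_arm:
  increments: [0, -2.4, -5.6, 0, 0, 0, 0, -2.4, -5.6, 0, 0, 0, 0, -2.4, -5.6, 0, 0, 0, 0, -2.4, -5.6, 0, 0, 0, 0, -2.4, -5.6, 0, 0, 0, 0, -2.4, -5.6, 0, 0, 0, 0, -2.4, -5.6, 0, 0, 0, 0, -2.6, -5.6, 0, 0, 0]
  fingers: 60

```text
time: 2.0
position: [0.5977, -0.2285, 0.2228]
tool_rot: [1.986, 0.429, -1.985]
ft_force: [0.5, -0.3, -0.1]
grip_width: 0.603
```

>>> step_arm:
  increments: [1, 0, 0, -0.17, 0, 0, 1, 0, 0, -0.17, 0, 0, 1, 0, 0, -0.17, 0, 0, 1, 0, 0, -0.17, 0, 0, 1, 0, 0, -0.17, 0, 0, 1, 0, 0, -0.17, 0, 0, 1, 0, 0, -0.15, 0, 0, 0, 0, 0, 0, 0, 0]

```text
time: 3.0
position: [0.5959, -0.2297, 0.1516]
tool_rot: [1.191, 1.222, -1.192]
ft_force: [0.1, -1.1, 0.3]
grip_width: 0.6
```

Run:
```python
from h import *
p,r,s=tool();print(s['time'],p,s['joint_positions'],s['ft_force'])
im=ctrl.get_image('wrist'); cv2.imwrite('pics/w1.png',im[:,:,::-1])
pw=ctrl.camera_params('wrist');print(pw)
for r in ctrl.spot_point('wrist','knob')[:2]: print(r['score'],w(pw,r['xyz']).round(4))
for r in ctrl.silhouettes('wrist','knob')[:2]: print(r['score'],r['pixels'].sum(),rect(pw,r['pixels'],.07))
print(plan((.596,-.229,.1),down(np.radians(1.6))))
```

```text
3.0 [ 0.59588961 -0.22967123  0.15164755] [ 0.72355537  0.38326337 -0.50397873  1.55632366  0.19091498  1.25313949
  0.21428894] [ 0.13957358 -1.13656914  0.29870689]
{'vertical_fov': 64.39322464346425, 'cx': 321.479202268714, 'cy': 233.38825860105445, 'k1': 0.026471186146034685, 'R': array([[ 9.99744598e-01,  2.25962452e-02, -3.84643360e-04],
       [ 2.19585720e-02, -9.67225350e-01,  2.52968265e-01],
       [ 5.34409613e-03, -2.52912103e-01, -9.67474500e-01]]), 't': array([-0.59038351, -0.24833298,  0.2601888 ])}
0.8 [ 0.5927 -0.2309  0.0653]
0.74 72903 ((594.2814331054688, -188.3397674560547), (236.34512329101562, 165.52932739257812), 1.30689537525177)
(array([ 5.31, -0.09, -0.09]), array([-0.004,  0.   , -0.001]))
```

View pics/w1.png

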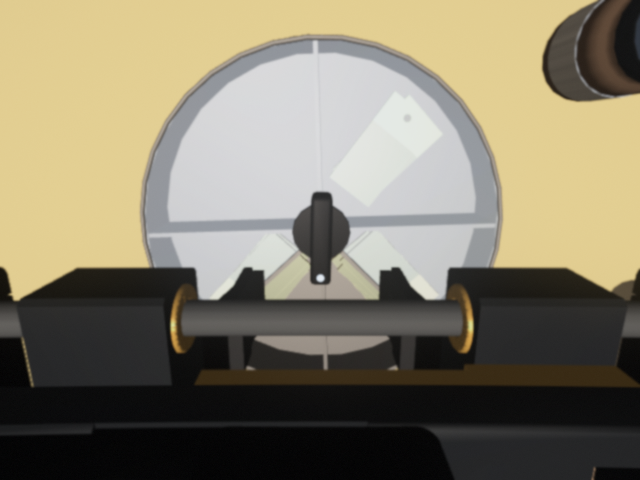

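>>> step_arm:
  increments: [3, 0, 0, 0, 0, 0, 3, 0, 0, 0, 0, 0, 2, 0, 0, 0, 0, 0, 1.2, 0, 0, 0, 0, 0, 0.6, 0, 0, 0, 0, 0, 0, 0, 0, 0, 0, 0]

```text
time: 3.9
position: [0.5968, -0.2297, 0.0548]
tool_rot: [1.19, 1.221, -1.19]
ft_force: [-0.3, -0.3, 0.0]
grip_width: 0.598
```

>>> step_arm:
  increments: [0, 0, 0, 0, 0, 0, 0, 0, 0, 0, 0, 0, 0, 0, 0, 0, 0, 0, 0, 0, 0, 0, 0, 0, 0, 0, 0, 0, 0, 0]
  fingers: 0
  force: 20

```text
time: 4.53
position: [0.5952, -0.2298, 0.0545]
tool_rot: [1.189, 1.223, -1.192]
ft_force: [-3.8, 0.9, 3.6]
grip_width: 0.156
```

>>> step_arm:
  increments: [0, 0, 0, 0.1, 0, 0, 0, 0, 0, 0.15, 0, 0, 0, 0, 0, 0.17, 0, 0, 0, 0, 0, 0.17, 0, 0, 0, 0, 0, 0.17, 0, 0, 0, 0, 0, 0.17, 0, 0, 0, 0, 0, 0.17, 0, 0]

```text
time: 5.4
position: [0.5944, -0.2294, 0.0545]
tool_rot: [1.943, 0.49, -1.951]
ft_force: [-6.6, 1.5, 4.5]
grip_width: 0.158
```

>>> step_arm:
  increments: [0, 0, 0, 0.17, 0, 0, 0, 0, 0, 0.17, 0, 0, 0, 0, 0, 0.17, 0, 0, 0, 0, 0, 0.17, 0, 0, 0, 0, 0, 0.17, 0, 0, 0, 0, 0, 0.17, 0, 0, 0, 0, 0, 0.13, 0, 0, 0, 0, 0, 0.08, 0, 0, 0, 0, 0, 0, 0, 0]

```text
time: 6.52
position: [0.5945, -0.2284, 0.0545]
tool_rot: [-1.789, 0.689, 1.799]
ft_force: [-6.3, 2.5, 5.8]
grip_width: 0.159
```

Run:
```python
from h import *
p,r,s=tool();print(s['time'],p,s['joint_positions'],s['ft_force'],'yaw',np.degrees(np.arctan2(r[1,1],r[0,1])))
im=ctrl.get_image('top'); 
c=cv2.resize(im[140:300,360:520,::-1],(640,640),interpolation=2); cv2.imwrite('pics/c2.png',cv2.convertScaleAbs(c,alpha=1.4))
```

```text
6.525 [ 0.59453892 -0.2283853   0.05447907] [ 0.38003029  0.42436336 -0.06840935  1.66170299  0.0317353   1.06157074
 -2.00238555] [-6.30938448  2.5323661   5.80830011] yaw -132.0347341490868
```

View pics/c2.png

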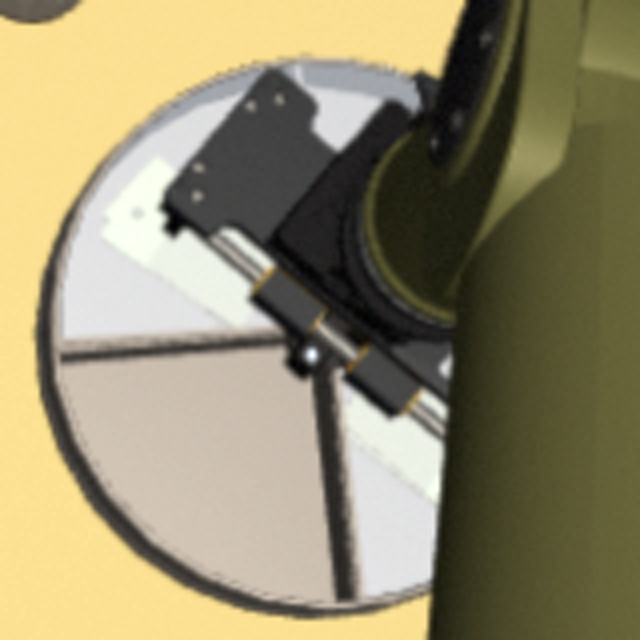

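>>> step_arm:
  increments: [0, 0, 0, 0, 0, 0, 0, 0, 0, 0, 0, 0, 0, 0, 0, 0, 0, 0, -1, 0, 0, 0, 0, 0, -2, 0, 0, 0, 0, 0, -3, 0, 0, 0, 0, 0]
  fingers: 60

```text
time: 7.32
position: [0.5964, -0.2296, 0.1159]
tool_rot: [-1.794, 0.689, 1.795]
ft_force: [-0.1, -0.1, 0.3]
grip_width: 0.595
```

>>> step_arm:
  increments: [-0.5, 0, 0, -0.18, 0, 0, -0.5, 0, 0, -0.18, 0, 0, -0.5, 0, 0, -0.18, 0, 0, -0.5, 0, 0, -0.18, 0, 0, -0.5, 0, 0, -0.18, 0, 0, -0.5, 0, 0, -0.18, 0, 0, -0.5, 0, 0, -0.18, 0, 0, 0, 0, 0, -0.18, 0, 0, 0, 0, 0, -0.18, 0, 0, 0, 0, 0, -0.18, 0, 0, 0, 0, 0, -0.18, 0, 0, 0, 0, 0, -0.18, 0, 0]

```text
time: 8.82
position: [0.5971, -0.2301, 0.1515]
tool_rot: [1.31, 1.138, -1.309]
ft_force: [-0.0, -0.8, 0.1]
grip_width: 0.598
```

Run:
```python
from h import *
p,r,s=tool();print(s['time'],p,s['ft_force'],'yaw',np.degrees(np.arctan2(r[1,1],r[0,1])))
print(plan((.58,.245,.2),down(np.radians(20.5))))
```

```text
8.825 [ 0.5970757  -0.2300899   0.15152836] [-0.00409552 -0.75678369  0.1411157 ] yaw -7.929507425148436
(array([ -4.91,  -8.24, -46.81]), array([-0.496,  0.002, -0.002]))
```

>>> step_arm:
  increments: [-0.6, -1, -5.85, 0, 0, 0, -0.6, -1, -5.85, 0, 0, 0, -0.6, -1, -5.85, 0, 0, 0, -0.6, -1, -5.85, 0, 0, 0, -0.6, -1, -5.85, 0, 0, 0, -0.6, -1, -5.85, 0, 0, 0, -0.6, -1, -5.85, 0, 0, 0, -0.6, -1, -5.85, 0, 0, 0, 0, 0, 0, -0.17, 0, 0, 0, 0, 0, -0.17, 0, 0, 0, 0, 0, -0.16, 0, 0, 0, 0, 0, 0, 0, 0]
  fingers: 10

```text
time: 10.32
position: [0.585, 0.2449, 0.199]
tool_rot: [0.945, 1.355, -0.944]
ft_force: [-0.5, -0.4, -0.0]
grip_width: 0.098
```

Run:
```python
from h import *
p,r,s=tool();print(s['time'],p,s['grip_width'],'yaw',np.degrees(np.arctan2(r[1,1],r[0,1])))
pw=ctrl.camera_params('wrist')
im=ctrl.get_image('wrist'); cv2.imwrite('pics/w2.png',im[:,:,::-1])
for n,z in (('tile_center',.043),('board',.04)):
  for r in ctrl.spot_point('wrist',n)[:2]: print(n,r['score'],w(pw,r['xyz']).round(4))
  for r in ctrl.silhouettes('wrist',n)[:2]: print(n,r['score'],r['pixels'].sum(),rect(pw,r['pixels'],z))
im=ctrl.get_image('top'); cv2.imwrite('pics/t2.png',im[:,:,::-1])
p=ctrl.camera_params('top'); f=lambda a:unproj(p,np.array(a)/3.748+[90,140],.04)
e=f([(38,567),(755,570)]);print('front edge',e)
```

```text
10.325 [0.58503242 0.24488901 0.19897801] 0.09833855612213947 yaw 20.271136457033567
tile_center 0.77 [0.6201 0.2494 0.0418]
tile_center 0.97 4176 ((622.745849609375, 247.58871459960938), (79.79644012451172, 40.47447967529297), 21.04033851623535)
tile_center 0.71 1127 ((418.8577880859375, 48.11436462402344), (101.44440460205078, 15.14620590209961), 9.346720695495605)
board 0.61 68133 ((608.1729125976562, 280.89678955078125), (254.55628967285156, 260.5943298339844), 88.85348510742188)
front edge [[0.48001351 0.40810818 0.04      ]
 [0.47328572 0.05200041 0.04      ]]
```

View pics/w2.png

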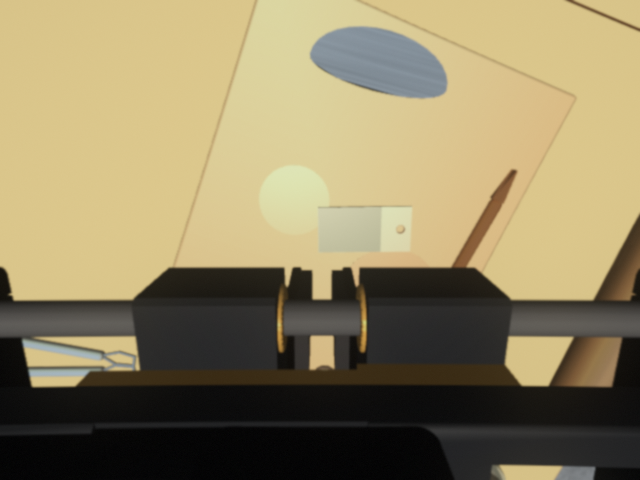

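Run:
```python
from h import *
pw=ctrl.camera_params('wrist')
print(unproj(pw,[(258,0),(175,265)],.04))
print(plan((.6275,.2496,.055),down(np.radians(21))))
```

```text
[[0.4831536  0.38210132 0.04      ]
 [0.4780055  0.15896543 0.04      ]]
(array([14.28,  4.18,  1.04]), array([-0.012,  0.   , -0.   ]))
```

>>> step_arm:
  increments: [4, 1.4, 0.3, -0.01, 0, 0, 4, 1.4, 0.3, 0, 0, 0, 4, 1.4, 0.4, 0, 0, 0, 1.8, 0, 0, 0, 0, 0, 0.6, 0, 0, 0, 0, 0, 0, 0, 0, 0, 0, 0]

```text
time: 11.38
position: [0.6274, 0.2511, 0.0546]
tool_rot: [0.936, 1.36, -0.934]
ft_force: [0.6, 0.3, 0.3]
grip_width: 0.1
```

>>> step_arm:
  increments: [0.2, 0, 0, 0, 0, 0, 0.2, 0, 0, 0, 0, 0, 0.2, 0, 0, 0, 0, 0]

```text
time: 11.75
position: [0.6276, 0.2505, 0.048]
tool_rot: [0.936, 1.36, -0.935]
ft_force: [0.3, 0.3, 1.1]
grip_width: 0.101
```

>>> step_arm:
  increments: [0.2, 0, 0, 0, 0, 0, 0.2, 0, 0, 0, 0, 0, 0.1, 0, 0, 0, 0, 0]

```text
time: 12.12
position: [0.6274, 0.2505, 0.0435]
tool_rot: [0.935, 1.36, -0.936]
ft_force: [-4.1, -2.0, 8.9]
grip_width: 0.102
```

>>> step_arm:
  increments: [0.1, 0, 0, 0, 0, 0, 0, 0, 0, 0, 0, 0]

```text
time: 12.38
position: [0.6274, 0.2505, 0.0435]
tool_rot: [0.935, 1.36, -0.936]
ft_force: [-4.5, -2.8, 10.9]
grip_width: 0.099
```

>>> step_arm:
  increments: [0, -0.37, -0.14, 0, 0, 0, 0, -0.75, -0.29, 0, 0, 0, 0, -0.75, -0.29, 0, 0, 0, 0, 0, 0, 0, 0, 0]

```text
time: 12.88
position: [0.6088, 0.2511, 0.0435]
tool_rot: [0.938, 1.357, -0.933]
ft_force: [0.7, 0.4, 7.6]
grip_width: 0.096
```

Run:
```python
from h import *
p,r,s=tool();print(s['time'],p,s['ft_force'],'yaw',np.degrees(np.arctan2(r[1,1],r[0,1])))
pw=ctrl.camera_params('wrist')
im=ctrl.get_image('wrist'); cv2.imwrite('pics/w3.png',im[:,:,::-1])
for r in ctrl.silhouettes('wrist','tile_center')[:2]: print(r['score'],r['pixels'].sum(),rect(pw,r['pixels'],.043))
```

```text
12.875 [0.60875248 0.2510568  0.04351016] [0.74288008 0.44719978 7.62695368] yaw 20.975959608261658
0.82 4211 ((601.0400390625, 256.3824768066406), (79.7458267211914, 24.00692367553711), 20.238632202148438)
```

View pics/w3.png

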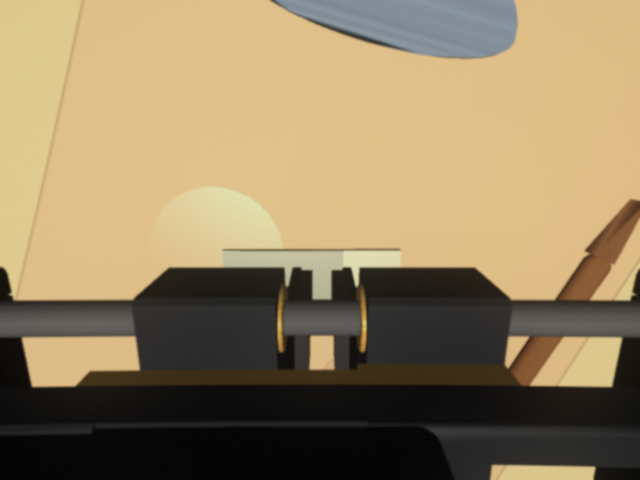

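>>> step_arm:
  increments: [0, -0.6, -0.2, 0.03, 0, 0, 0, -0.95, -0.32, 0.06, 0, 0, 0, -0.97, -0.27, 0.06, 0, 0, 0, -0.98, -0.2, 0.06, 0, 0, 0, -0.99, -0.15, 0.06, 0, 0, 0, -1, -0.1, 0.06, 0, 0, 0, 0, 0, 0.05, 0, 0, 0, 0, 0, 0, 0, 0]

```text
time: 13.98
position: [0.5519, 0.2505, 0.0435]
tool_rot: [1.221, 1.201, -1.217]
ft_force: [0.1, 0.5, 9.6]
grip_width: 0.1
```

Run:
```python
from h import *
p,r,s=tool();print(s['time'],p,s['ft_force'],'yaw',np.degrees(np.arctan2(r[1,1],r[0,1])))
pw=ctrl.camera_params('wrist')
im=ctrl.get_image('wrist'); cv2.imwrite('pics/w4.png',im[:,:,::-1])
for r in ctrl.silhouettes('wrist','tile_center')[:2]: print(r['score'],r['pixels'].sum(),rect(pw,r['pixels'],.043))
im=ctrl.get_image('scene'); cv2.imwrite('pics/s4.png',im[:,:,::-1])
```

```text
13.975 [0.55192835 0.25050634 0.04346539] [0.11309989 0.47083723 9.61003612] yaw -0.8173614468758502
0.79 4176 ((549.8828125, 257.63336181640625), (79.6866683959961, 24.705425262451172), 9.703483581542969)
```

View pics/w4.png

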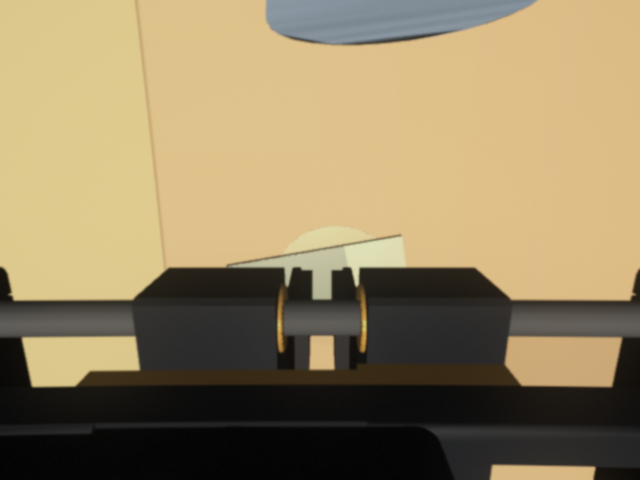

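>>> step_arm:
  increments: [0, -0.6, 0, 0.06, 0, 0, 0, -0.8, 0.06, 0.06, 0, 0, 0, -0.8, 0.1, 0.06, 0, 0, 0, -0.8, 0.15, 0.06, 0, 0, 0, 0, 0, 0, 0, 0]

```text
time: 14.75
position: [0.5222, 0.2509, 0.0435]
tool_rot: [1.397, 1.076, -1.39]
ft_force: [1.7, -0.2, 7.6]
grip_width: 0.097
```

Run:
```python
from h import *
p,r,s=tool();print(s['time'],p,s['ft_force'],'yaw',np.degrees(np.arctan2(r[1,1],r[0,1])))
pw=ctrl.camera_params('wrist')
im=ctrl.get_image('wrist'); cv2.imwrite('pics/w5.png',im[:,:,::-1])
for r in ctrl.silhouettes('wrist','tile_center')[:2]: print(r['score'],r['pixels'].sum(),rect(pw,r['pixels'],.043))
```

```text
14.75 [0.52219227 0.25091779 0.04347022] [ 1.65007794 -0.22707185  7.62522356] yaw -14.569593245760954
0.69 4480 ((530.2156982421875, 258.6296691894531), (67.499755859375, 25.09787940979004), 2.3106162548065186)
```

View pics/w5.png

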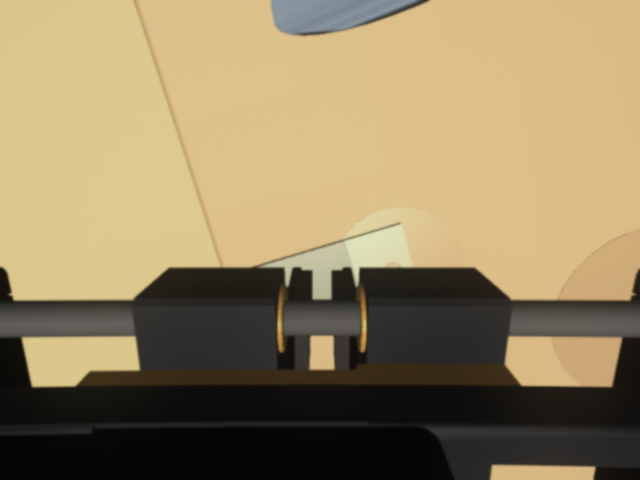

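>>> step_arm:
  increments: [-2, 0, 0, 0, 0, 0, -4, 0, 0, 0, 0, 0, -4, 0, 0, 0, 0, 0, 0, 0, 0, 0, 0, 0]

```text
time: 15.35
position: [0.5223, 0.2517, 0.1458]
tool_rot: [1.399, 1.076, -1.388]
ft_force: [-0.5, 0.1, -0.1]
grip_width: 0.1
```

Run:
```python
from h import *
p,r,s=tool();print(s['time'],p,s['ft_force'],'yaw',np.degrees(np.arctan2(r[1,1],r[0,1])))
pw=ctrl.camera_params('wrist')
im=ctrl.get_image('wrist'); cv2.imwrite('pics/w6.png',im[:,:,::-1])
for r in ctrl.silhouettes('wrist','tile_center')[:2]: print(r['score'],r['pixels'].sum(),rect(pw,r['pixels'],.043))
pt=ctrl.camera_params('top');im=ctrl.get_image('top');cv2.imwrite('pics/t6.png',im[:,:,::-1])
for r in ctrl.silhouettes('top','tile_center')[:2]: print(r['score'],r['pixels'].sum(),rect(pt,r['pixels'],.043))
pt=ctrl.camera_params('scene');im=ctrl.get_image('scene')
for r in ctrl.silhouettes('scene','tile_center')[:2]: print(r['score'],r['pixels'].sum(),rect(pt,r['pixels'],.043))
```

```text
15.35 [0.52229412 0.25166155 0.14579542] [-0.50476928  0.090591   -0.12198031] yaw -14.534736320147875
0.56 5939 ((524.177001953125, 250.36227416992188), (80.00799560546875, 40.79811477661133), 2.503188133239746)
0.86 752 ((525.4149169921875, 248.98098754882812), (82.31122589111328, 39.0013542175293), 0.445617139339447)
0.92 340 ((527.9491577148438, 249.69342041015625), (76.29070281982422, 38.75204849243164), 3.0255239009857178)
0.41 11050 ((617.198974609375, 216.946044921875), (373.3636474609375, 267.9986877441406), 88.84736633300781)
```

View pics/w6.png

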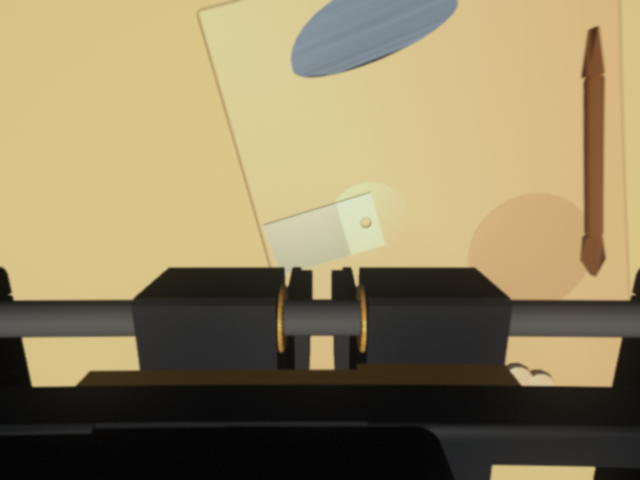

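Run:
```python
from h import *
pw=ctrl.camera_params('wrist')
print(unproj(pw,[(200,12),(270,265)],.04)); print(unproj(pw,[(264,224),(372,192),(384,245)],.043))
print(plan((.534,.250,.06),down(np.radians(2.))))
```

```text
[[0.48235561 0.40378986 0.04      ]
 [0.47684292 0.23617838 0.04      ]]
[[0.48208986 0.26717272 0.043     ]
 [0.55995708 0.2701628  0.043     ]
 [0.5599234  0.23121092 0.043     ]]
(array([ 8.02,  1.39, -0.4 ]), array([-0.289,  0.001,  0.002]))
```

>>> step_arm:
  increments: [2, 0.8, -0.2, -0.15, 0, 0, 3, 0.8, -0.2, -0.14, 0, 0, 2.4, 0, 0, 0, 0, 0, 1.2, 0, 0, 0, 0, 0, 0.8, 0, 0, 0, 0, 0, 0.3, 0, 0, 0, 0, 0, 0.3, 0, 0, 0, 0, 0, 0.3, 0, 0, 0, 0, 0, 0, 0, 0, 0, 0, 0]

```text
time: 16.77
position: [0.5374, 0.2516, 0.0433]
tool_rot: [1.182, 1.224, -1.182]
ft_force: [-9.6, -6.2, 25.3]
grip_width: 0.102
```

>>> step_arm:
  increments: [-0.1, 0, 0, 0, 0, 0, 0, -0.4, 0, 0.03, 0, 0, 0, -0.6, 0, 0.03, 0, 0, 0, -0.8, 0, 0.03, 0, 0, 0, -0.8, 0, 0.03, 0, 0, 0, -0.6, 0, 0, 0, 0, 0, -0.4, 0, 0, 0, 0, 0, 0, 0, 0, 0, 0]

```text
time: 17.77
position: [0.5059, 0.2537, 0.0435]
tool_rot: [1.278, 1.163, -1.262]
ft_force: [3.2, 0.2, 8.1]
grip_width: 0.099
```

Run:
```python
from h import *
p,r,s=tool();print(s['time'],p,s['ft_force'],'yaw',np.degrees(np.arctan2(r[1,1],r[0,1])))
pw=ctrl.camera_params('wrist')
im=ctrl.get_image('wrist'); cv2.imwrite('pics/w7.png',im[:,:,::-1])
for r in ctrl.silhouettes('wrist','tile_center')[:2]: print(r['score'],r['pixels'].sum(),rect(pw,r['pixels'],.043))
pt=ctrl.camera_params('scene');im=ctrl.get_image('scene')
cv2.imwrite('pics/s7.png',im[:,:,::-1])
```

```text
17.775 [0.50585672 0.25372723 0.04348207] [3.15395114 0.18368139 8.1078553 ] yaw -4.84327820465771
0.85 4138 ((493.54388427734375, 262.0118713378906), (24.684370040893555, 79.62981414794922), 87.42970275878906)
```

View pics/w7.png

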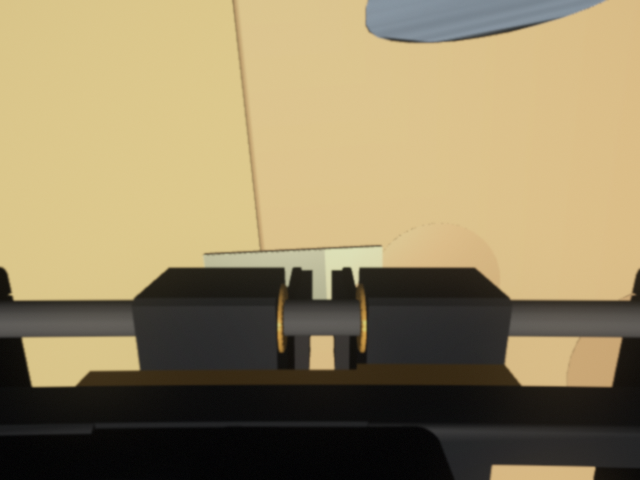

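>>> step_arm:
  increments: [0, -0.3, 0, 0, 0, 0, 0, -0.3, 0, 0, 0, 0, 0, 0, 0, 0, 0, 0, -1, 0, 0, 0, 0, 0, -3, 0, 0, 0, 0, 0, -4, 0, 0, 0, 0, 0, -3, 0, 0, 0, 0, 0, 0, 0, 0, 0, 0, 0]

```text
time: 18.92
position: [0.4963, 0.2542, 0.1526]
tool_rot: [1.274, 1.166, -1.266]
ft_force: [0.1, -0.4, -0.0]
grip_width: 0.097
```

Run:
```python
from h import *
p,r,s=tool();print(s['time'],p,s['ft_force'],'yaw',np.degrees(np.arctan2(r[1,1],r[0,1])),s['joint_positions'])
pw=ctrl.camera_params('wrist')
im=ctrl.get_image('wrist'); cv2.imwrite('pics/w8.png',im[:,:,::-1])
for r in ctrl.silhouettes('wrist','tile_center')[:2]: print(r['score'],r['pixels'].sum(),rect(pw,r['pixels'],.043))
for n in ('top','scene'):
  pt=ctrl.camera_params(n);im=ctrl.get_image(n)
  for r in ctrl.silhouettes(n,'tile_center')[:1]: print(r['score'],r['pixels'].sum(),rect(pt,r['pixels'],.043))
  cv2.imwrite(f'pics/{n}8.png',im[:,:,::-1])
```

```text
18.925 [0.49631048 0.25419709 0.15256334] [ 0.05235942 -0.37310031 -0.0423256 ] yaw -4.792429945250663 [ 0.05118433  0.22207543 -0.64494694  1.76069427  0.14388405  1.20090629
 -0.71716588]
0.68 5698 ((487.104248046875, 253.92198181152344), (40.48323059082031, 79.87478637695312), 87.59541320800781)
0.69 748 ((488.73052978515625, 254.30422973632812), (39.256507873535156, 79.49555969238281), 87.30966186523438)
0.64 400 ((490.39923095703125, 253.7445068359375), (44.64852523803711, 83.6075210571289), 82.33770751953125)
```

View pics/w8.png

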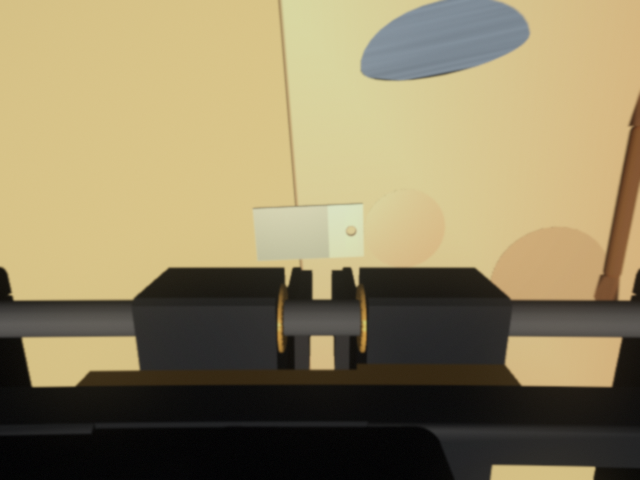

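Run:
```python
from h import *
print(plan((.461,.255,.1),down(np.radians(87.5))))
```

```text
(array([ 4.83, -3.32,  0.04]), array([-1.611e+00, -1.000e-03,  3.000e-03]))
```

>>> step_arm:
  increments: [0, -1.65, 0, 0, 0, 0, 0, -1.65, 0, 0, 0, 0, 0.4, 0, 0, -0.18, 0, 0, 0.5, 0, 0, -0.18, 0, 0, 0.5, 0, 0, -0.18, 0, 0, 0.5, 0, 0, -0.18, 0, 0, 0.5, 0, 0, -0.18, 0, 0, 0.5, 0, 0, -0.18, 0, 0, 0.5, 0, 0, -0.18, 0, 0, 0.5, 0, 0, -0.18, 0, 0, 0.5, 0, 0, -0.17, 0, 0, 0, 0, 0, 0, 0, 0]
  fingers: 70

```text
time: 20.72
position: [0.4609, 0.2557, 0.1052]
tool_rot: [0.035, 1.571, -0.037]
ft_force: [-0.8, 0.2, 0.0]
grip_width: 0.701
```

Run:
```python
from h import *
p,r,s=tool();print(s['time'],p,s['ft_force'],'yaw',np.degrees(np.arctan2(r[1,1],r[0,1])),s['joint_positions'])
pw=ctrl.camera_params('wrist')
im=ctrl.get_image('wrist'); cv2.imwrite('pics/w9.png',im[:,:,::-1])
for r in ctrl.silhouettes('wrist','tile_center')[:2]: print(r['score'],r['pixels'].sum(),rect(pw,r['pixels'],.043))
print(plan((.461,.255,.0385),down(np.radians(87.5))))
```

```text
20.725 [0.46086717 0.25572653 0.10516015] [-0.7840808   0.19195059  0.01378153] yaw 87.37703177266282 [ 0.19510479  0.24464946 -0.83616239  1.87282416  0.20194848  1.11245925
  0.80844101]
0.82 5213 ((469.47894287109375, 254.56590270996094), (40.33297348022461, 45.810333251953125), 87.37020874023438)
(array([ 6.72, -0.09, -0.06]), array([-0.004,  0.   ,  0.   ]))
```

View pics/w9.png

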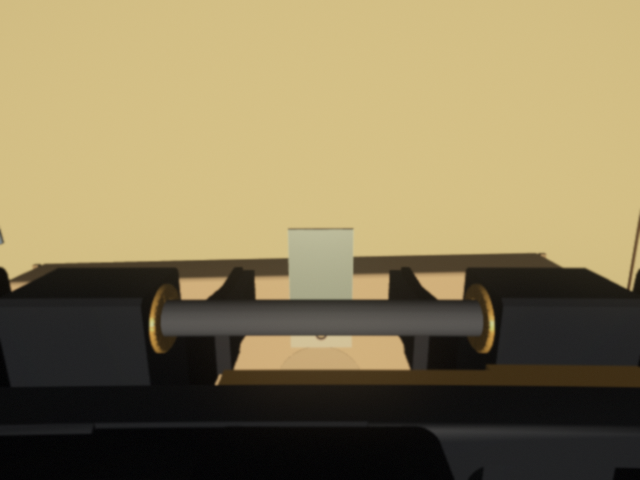

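>>> step_arm:
  increments: [2.5, 0, 0, 0, 0, 0, 2, 0, 0, 0, 0, 0, 1.2, 0, 0, 0, 0, 0, 0.6, 0, 0, 0, 0, 0, 0.3, 0, 0, 0, 0, 0, 0, 0, 0, 0, 0, 0]

```text
time: 21.58
position: [0.4624, 0.256, 0.0397]
tool_rot: [0.035, 1.57, -0.035]
ft_force: [0.2, -0.5, -0.1]
grip_width: 0.7
```

>>> step_arm:
  increments: [0.15, 0, 0, 0, 0, 0, 0, 0, 0, 0, 0, 0]

```text
time: 21.82
position: [0.4624, 0.2558, 0.0382]
tool_rot: [0.035, 1.57, -0.035]
ft_force: [-0.0, -0.1, 0.1]
grip_width: 0.699
```

>>> step_arm:
  increments: [0, 0, 0, 0, 0, 0, 0, 0, 0, 0, 0, 0, 0, 0, 0, 0, 0, 0, 0, 0, 0, 0, 0, 0, 0, 0, 0, 0, 0, 0]
  fingers: 0
  force: 25

```text
time: 22.45
position: [0.4622, 0.2558, 0.038]
tool_rot: [0.035, 1.571, -0.035]
ft_force: [0.3, -0.3, -1.0]
grip_width: 0.449
```

Run:
```python
from h import *
p,r,s=tool();print(s['time'],p,s['ft_force'],s['grip_width'])
im=ctrl.get_image('wrist'); cv2.imwrite('pics/w10.png',im[:,:,::-1])
```

```text
22.45 [0.46220632 0.25580919 0.0380293 ] [ 0.32513053 -0.29241269 -1.03228592] 0.4492232037010252
```

View pics/w10.png

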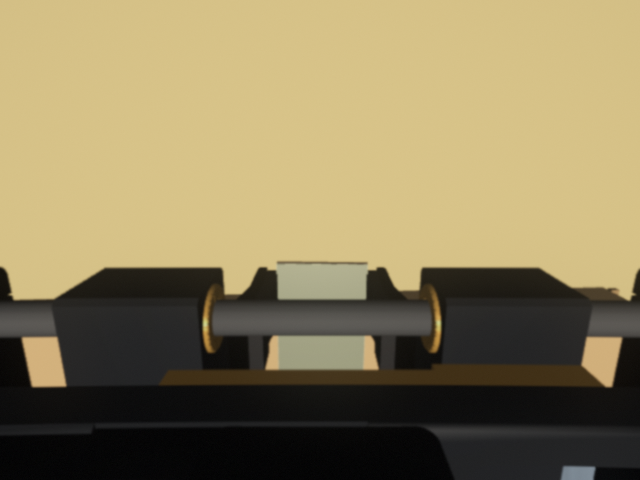

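>>> step_arm:
  increments: [-0.4, 0, 0, 0, 0, 0, -0.8, 0, 0, 0, 0, 0, -1.2, 0, 0, 0, 0, 0, -1.2, 0, 0, 0, 0, 0, -0.6, 0, 0, 0, 0, 0, 0, 0, 0, 0, 0, 0]

```text
time: 23.25
position: [0.4627, 0.2559, 0.0807]
tool_rot: [0.035, 1.569, -0.035]
ft_force: [0.8, -0.2, -0.8]
grip_width: 0.452
```

Run:
```python
from h import *
p,r,s=tool();print(s['time'],p,s['ft_force'],s['grip_width'])
im=ctrl.get_image('wrist'); cv2.imwrite('pics/w11.png',im[:,:,::-1])
im=ctrl.get_image('scene'); cv2.imwrite('pics/s11.png',cv2.resize(im[80:280,220:480,::-1],(780,600)))
psi=np.radians(138.2); u=np.array([np.cos(psi),np.sin(psi)])
c=np.array([.596,-.229]); t=c+u*.104
print('target',t); print(plan((*t,.083),down(np.radians(87.5-39.3))))
```

```text
23.25 [0.46265021 0.25593253 0.08070514] [ 0.79324532 -0.20430231 -0.7849313 ] 0.4517845934542755
target [ 0.5184705  -0.15968062]
(array([ -0.3 , -41.23,   7.5 ]), array([ 0.685, -0.   ,  0.   ]))
```

View pics/w11.png

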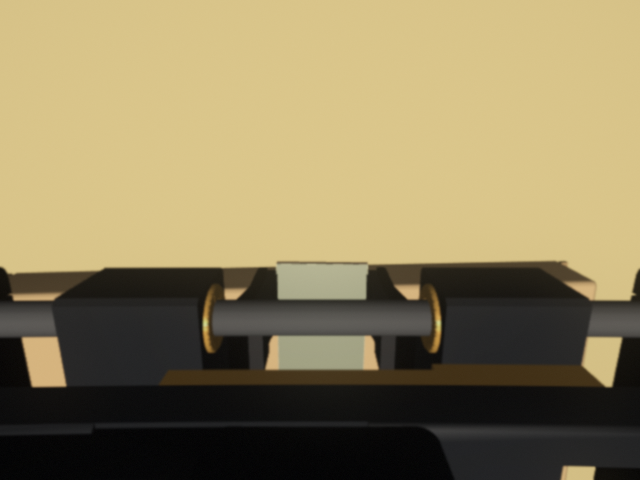

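View pics/s11.png

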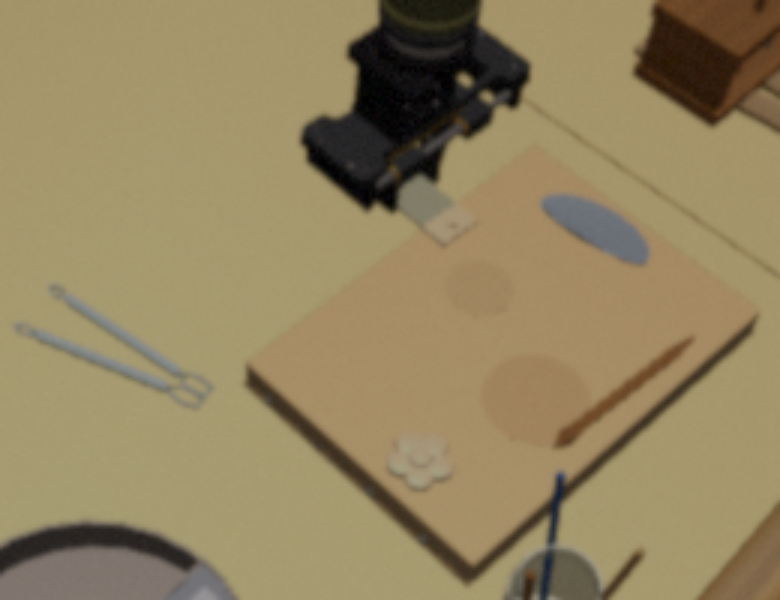

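>>> step_arm:
  increments: [0, -2, 0.35, 0, 0, 0, 0, -3.5, 0.65, 0, 0, 0, 0, -4, 0.75, 0, 0, 0, 0, -4, 0.75, 0, 0, 0, 0, -4, 0.75, 0, 0, 0, 0, -4, 0.75, 0, 0, 0, 0, -4, 0.75, 0, 0, 0, 0, -4, 0.75, 0, 0, 0, 0, -4, 0.75, 0, 0, 0, 0, -4, 0.65, 0, 0, 0, 0, -2.5, 0.45, 0, 0, 0, 0, -1.2, 0.2, 0, 0, 0]

```text
time: 24.85
position: [0.5187, -0.1607, 0.0794]
tool_rot: [0.037, 1.572, -0.037]
ft_force: [-0.3, 0.8, -0.0]
grip_width: 0.449
```

>>> step_arm:
  increments: [0, 0, 0, 0.06, 0, 0, 0, 0, 0, 0.12, 0, 0, 0, 0, 0, 0.13, 0, 0, 0, 0, 0, 0.13, 0, 0, 0, 0, 0, 0.12, 0, 0, 0, 0, 0, 0.08, 0, 0, 0, 0, 0, 0.045, 0, 0, 0, 0, 0, 0, 0, 0]

```text
time: 25.85
position: [0.5191, -0.158, 0.0798]
tool_rot: [0.57, 1.496, -0.569]
ft_force: [-0.8, -0.0, 0.1]
grip_width: 0.451
```

Run:
```python
from h import *
p,r,s=tool();print(s['time'],p,s['ft_force'],s['grip_width'],'yaw',np.degrees(np.arctan2(r[1,1],r[0,1])),s['joint_positions'])
print(plan((.519,-.161,.0045),down(np.radians(48.2))))
im=ctrl.get_image('wrist'); cv2.imwrite('pics/w12.png',im[:,:,::-1])
im=ctrl.get_image('top');c=cv2.resize(im[140:300,360:520,::-1],(640,640),interpolation=2); cv2.imwrite('pics/t12.png',cv2.convertScaleAbs(c,alpha=1.4))
im=ctrl.get_image('scene'); cv2.imwrite('pics/s12.png',cv2.resize(im[220:380,150:350,::-1],(750,600)))
```

```text
25.85 [ 0.51907765 -0.15800283  0.07976583] [-0.75283443 -0.02936022  0.10328   ] 0.4506392988857128 yaw 48.30303318862423 [ 0.67684937  0.24823321 -0.48185983  1.86988335  0.13081755  1.05512905
  0.98584337]
(array([ 7.53, -0.23,  0.2 ]), array([ 0.002, -0.001, -0.   ]))
```

View pics/w12.png

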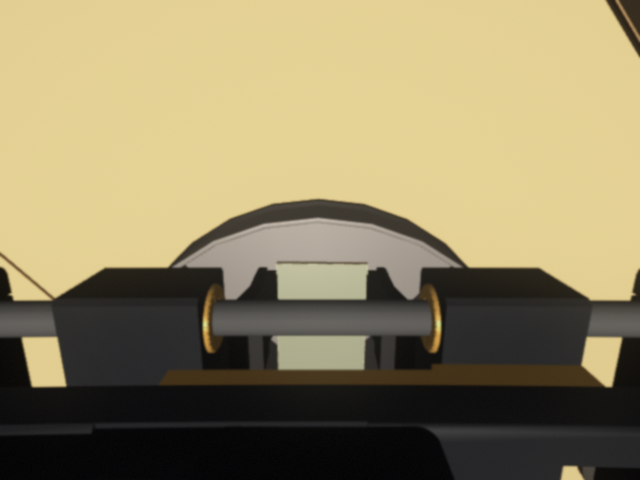

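View pics/t12.png

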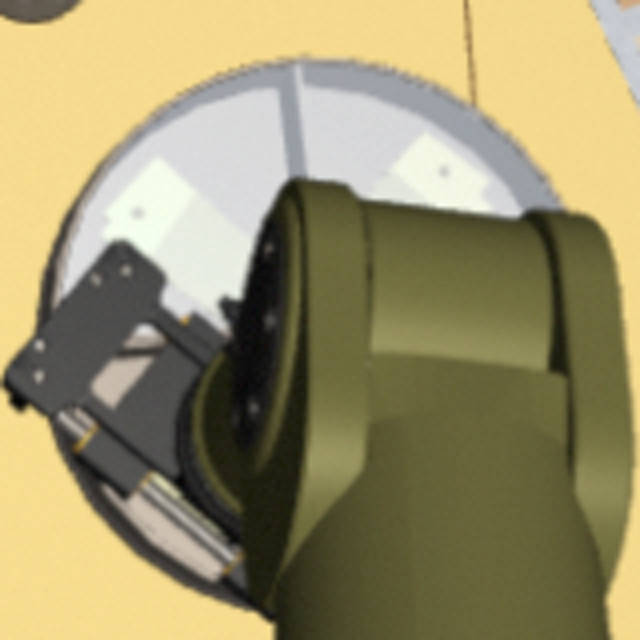

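View pics/s12.png

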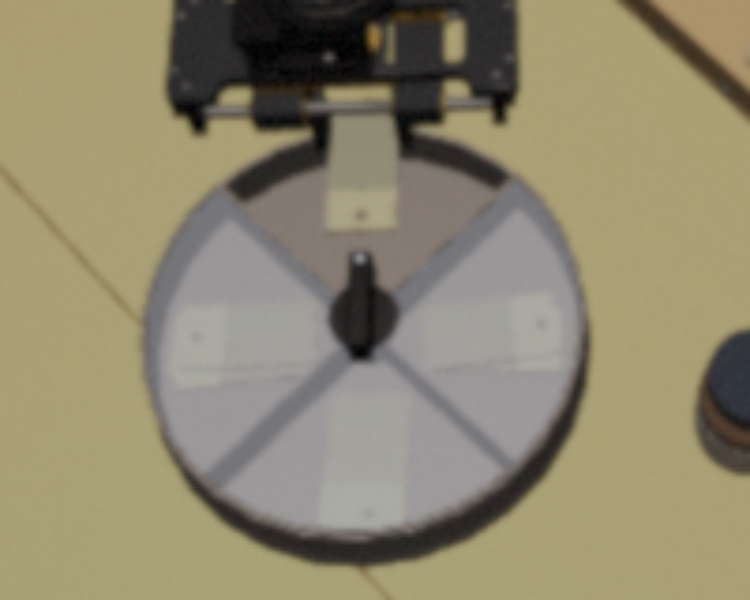

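>>> step_arm:
  increments: [0, -0.22, 0.2, 0, 0, 0, 1, 0, 0, 0, 0, 0, 1.5, 0, 0, 0, 0, 0, 1.5, 0, 0, 0, 0, 0, 1.2, 0, 0, 0, 0, 0, 1, 0, 0, 0, 0, 0, 0.6, 0, 0, 0, 0, 0, 0.3, 0, 0, 0, 0, 0, 0, 0, 0, 0, 0, 0]

```text
time: 27.12
position: [0.5193, -0.1622, 0.0091]
tool_rot: [0.571, 1.494, -0.571]
ft_force: [0.3, 0.1, 0.3]
grip_width: 0.452
```

>>> step_arm:
  increments: [0.2, 0, 0, 0, 0, 0, 0.15, 0, 0, 0, 0, 0, 0, 0, 0, 0, 0, 0]

```text
time: 27.5
position: [0.5192, -0.1621, 0.0055]
tool_rot: [0.571, 1.494, -0.571]
ft_force: [0.9, 0.1, -0.2]
grip_width: 0.45
```

>>> step_arm:
  increments: [0.1, 0, 0, 0, 0, 0, 0.05, 0, 0, 0, 0, 0, 0, 0, 0, 0, 0, 0]

```text
time: 27.88
position: [0.5193, -0.1622, 0.0045]
tool_rot: [0.571, 1.494, -0.571]
ft_force: [-1.3, 0.7, 5.4]
grip_width: 0.455
```

>>> step_arm:
  increments: [-0.05, 0, 0, 0, 0, 0, 0, 0, 0, 0, 0, 0, 0, 0, 0, 0, 0, 0, 0, 0, 0, 0, 0, 0]
  fingers: 58

```text
time: 28.38
position: [0.5194, -0.162, 0.0045]
tool_rot: [0.571, 1.494, -0.571]
ft_force: [-0.3, 0.2, 0.1]
grip_width: 0.578
```

Run:
```python
from h import *
p,r,s=tool();print(s['time'],p,s['ft_force'],s['grip_width'])
im=ctrl.get_image('scene'); cv2.imwrite('pics/s13.png',cv2.resize(im[220:380,150:350,::-1],(750,600)))
```

```text
28.375 [ 0.5193617  -0.16199991  0.00449661] [-0.28484914  0.18529443  0.09175124] 0.5782754660549683
```

View pics/s13.png

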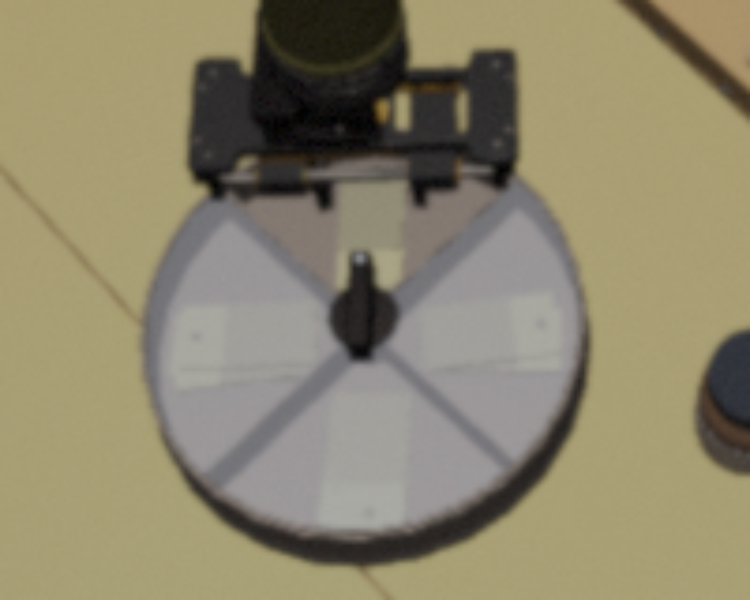

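Released; the tile lies in the bay between the opened fingers. Now straight up, then out of the top camera's view.

>>> step_arm:
  increments: [-0.5, 0, 0, 0, 0, 0, -1, 0, 0, 0, 0, 0, -2, 0, 0, 0, 0, 0, -3, 0, 0, 0, 0, 0, -4, 0, 0, 0, 0, 0, -4, 0, 0, 0, 0, 0, -3, 0, 0, 0, 0, 0, 0, 4, -2, 0, 0, 0, 0, 5, -2, 0, 0, 0, 0, 5, -2, 0, 0, 0, 0, 4, -2, 0, 0, 0, 0, 0, 0, 0, 0, 0]

```text
time: 29.92
position: [0.5798, 0.0309, 0.1805]
tool_rot: [0.567, 1.496, -0.563]
ft_force: [0.6, -0.5, -0.8]
grip_width: 0.582
```

Run:
```python
from h import *
p,r,s=tool();print(s['time'],p,s['ft_force'],s['grip_width'])
im=ctrl.get_image('scene'); cv2.imwrite('pics/s14.png',im[:,:,::-1]); cv2.imwrite('pics/s14c.png',cv2.resize(im[220:380,150:350,::-1],(750,600)))
im=ctrl.get_image('top');c=cv2.resize(im[140:300,360:520,::-1],(640,640),interpolation=2); cv2.imwrite('pics/t14.png',cv2.convertScaleAbs(c,alpha=1.4))
cv2.imwrite('pics/t14f.png',im[:,:,::-1])
pt=ctrl.camera_params('top')
for r in ctrl.spot_point('top','tile_center')[:4]: print(r['score'],w(pt,r['xyz']).round(4))
```

```text
29.925 [0.57979409 0.03094533 0.18045159] [ 0.58292682 -0.51606504 -0.75132174] 0.5817311850946819
0.91 [ 0.5401 -0.18    0.0052]
0.51 [0.7135 0.2526 0.039 ]
```

View pics/t14f.png

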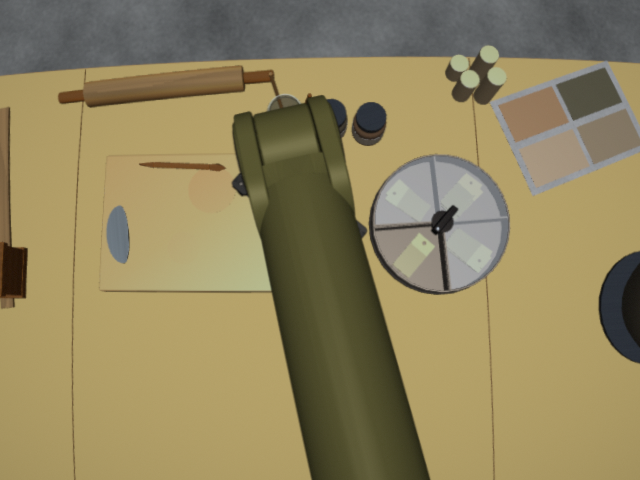

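View pics/t14.png

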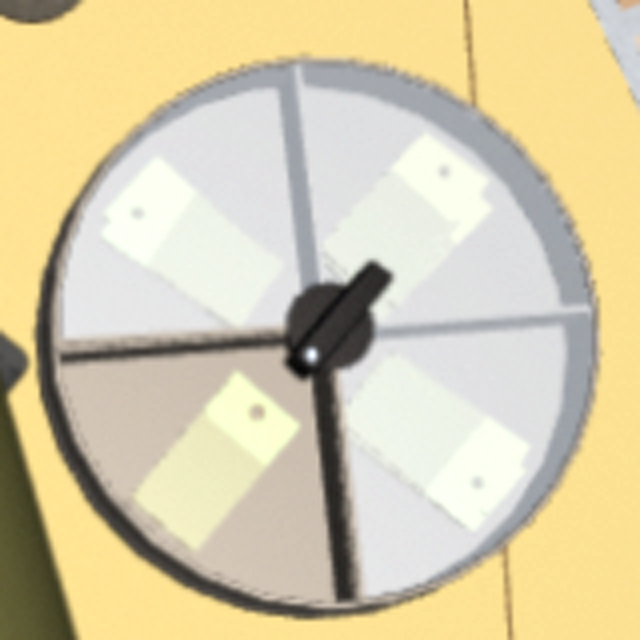

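View pics/s14c.png

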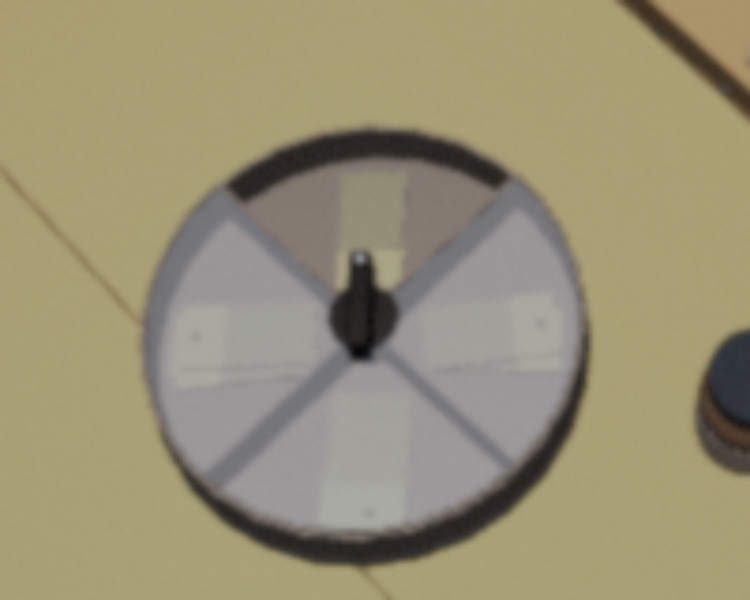

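The tile lies flat in the middle of the empty compartment (top crop pixels about (217,460)), and the edges of the cut-out lie on the dividers. The network puts the tile at (0.540, -0.180, 0.005) and the bay is at about (0.539, -0.178). The arm is clear of everything.

```bash
python3 -c "
from bench import ctrl
print(ctrl.close_job()); print(ctrl.get_state()['time'])"
```

```text
the job is handed in; nothing more can be done
None
the job is handed in; nothing more can be done
```

I lined up the cover and filed the tile. The job was handed in at about 30 s of the 72 s allowed. Handing in gives no verdict, so the results below come from my own checks.

**What I did**
- **Cover:** I gripped the knob and turned it about 133° clockwise, until the cut-out edges lay on the dividers of the empty compartment.
- **Sliding:** I pressed the tile with the nearly shut fingers, slid it to the front edge and squared it. It turned less than the fingers did, so I over-turned them, then lifted once and pressed again. It stuck out about 31 mm, with its centre at about x = -0.12 m in the board frame.
- **Placing:** I gripped the tile by its long sides, carried it low and lowered it until the fingertips touched the compartment floor. I then let go with its underside about 2–3 mm above the floor and drew back.

**Last checks**
- The top camera showed the tile flat in the compartment. The network placed it at (0.540, -0.180, 0.005), about 2 mm from where I worked out the bay to be.
- The cut-out was lined up to the eye.
- The arm was clear and the wrist force was about 1 N, which is noise level.
- The rib, boxwood tool and carousel looked unmoved. In the last top picture the arm hid the flower, the loop tools and part of the jars. I saw the flower and loop tools in place after the tile was lifted, and the arm was never brought down near them.
- Camera estimates of the tile and the board edge differed by up to about 4 mm, within the margins I had left.

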